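# Weigh a jar of glaze on the beam balance

## Task

Weigh the orange-brown glaze jar with the white lid that stands among the three jars at the front of the bench: set it gently upright in the middle of the hanging pan of the beam balance, then slide the brass poise along the beam until the free beam floats level, with its red pointer resting in the green band of the index plate. Leave the other jars and the bowl where they are.

Things in the scene. Friction and masses are not known exactly. Their poses are not given: they have to be found in the camera images.
- jar_orange: the jar to weigh, on the front half of the bench, right of the robot's middle (a like jar at the back wall is not meant): closed, orange-brown body, white screw lid, 58 mm across, 80 mm tall; grip it round the body, 35 to 65 mm above its foot. Its weight is not known (0.18 to 0.37 kg). Origin: centre of its underside, z up
- jar_teal: bystander: teal jar with a dark blue lid, 66 mm across, 94 mm tall; origin at the centre of its underside
- jar_cream: bystander: cream jar with a red lid, 52 mm across, 66 mm tall; origin at the centre of its underside
- test_bowl: bystander: small clay bowl, 103 mm across, on the banding wheel; origin at the centre of its underside
- balance: grey beam balance fixed to the table, base 400 x 104 mm. Origin: on the table under the beam's pivot (125 mm up; pillar 140 mm tall); y axis along the level beam from pivot to pan, z up. The beam's fork embraces the pan: a cross bar 68 mm from the pan's centre on the pivot's side, arms 55 mm to either side (balance x), tops at 134 mm; far side open, nothing above the pan
- pan: the steel pan with its hanger, hung between the fork's arms on knife edges 110 mm from the pivot, free to swing along the beam. Origin: midway between the knife edges (its turning axis, the balance's x), 125 mm above the table when the beam is level
- pan_floor (a point): centre of the pan's flat inner floor, 70 mm below the knife edges; the floor is 85 mm across inside a rim 8 mm high; 55 mm above the table when the beam is level
- poise_knob (a point): the poise's thumb knob: an upright brass post 18 mm in diameter and 40 mm tall on top of the brass poise block (34 x 26 mm in plan); this point is on its axis, 14 mm below its top and 26 mm above the block's top, 169 mm above the table when the beam is level. Grip the knob from above from any side and slide it along the beam
- poise (a joint): place of the poise along the beam, in m: 0 at its stop near the pillar (40 mm from the pivot), growing towards the pointer end, 0.14 at the far stop. It stays where it is left; about 2 N of friction
- beam (a joint): tilt of the beam, rad: 0 level, positive is pointer down and pan up; stops at -0.07 and 0.07. Swings freely, damped, settles in about 1 s. Empty, it is level with the poise at 0. Near balance it stands between the stops: 1 mm of poise travel tilts it by about 0.005 rad, outward travel bringing the pointer down. The jar needs the poise somewhere between 0.06 and 0.14
- pointer_tip (a point): tip of the red pointer at the beam's end, 228 mm from the pivot
- index_centre (a point): middle of the green band (9 mm high, the pointer's middle may be up to 4 mm off its centre line) on the white index plate behind the pointer tip, 125 mm above the table; level with the pointer when the beam is level

How it is judged:
On the way:
1. the orange-brown jar stands released in the hanging pan (horizontal distance between jar_orange and pan_floor below 0.018 m and distance between jar_orange and pan_floor below 0.022 m and angle between jar_orange's own z axis and vertical below 0.3 rad and contact force between the fingers and jar_orange below 0.1 N), for 0.3 s.
At the end, for the whole second after the job is handed in: the orange-brown jar stands in the pan, within 18 mm of its centre and within 0.3 rad of upright, and the beam floats at rest within 0.018 rad of level (pointer within 4 mm of the middle of the green band), moving slower than 0.02 rad/s (horizontal distance between jar_orange and pan_floor below 0.018 m and distance between jar_orange and pan_floor below 0.022 m and angle between jar_orange's own z axis and vertical below 0.3 rad and value of joint beam between -0.018 and 0.018 rad and velocity of joint beam between -0.02 and 0.02 rad/s); the robot touches nothing.
It fails at once if another jar or the bowl is pushed more than 20 mm or tipped over (distance of any of jar_teal, jar_cream, test_bowl from where it was at the start of the episode above 0.02 m or angle between any of jar_teal, jar_cream's own z axis and vertical above 0.5 rad).
It fails at once if the jar is dropped or rammed into the pan (more than 60 N between them) (contact force between jar_orange and pan above 60 N).
It fails at once if the jar to weigh is tipped over (angle between jar_orange's own z axis and vertical above 0.9 rad).
It also fails if it takes over 72 s, if anything falls off the work surface, if the arm or the gripper's body presses on something with over 40 N, if the wrist force passes 120 N, or if a joint passes its speed limit or range.

## Robot

A 7-joint arm with a two-finger parallel gripper is mounted at the origin on a cart in front of the work surface, level with it; the furniture and walls round the work are solid. World frame = base frame: x ahead of the robot, y to its left, z up, the work surface at z = 0. Lengths are in m, angles in rad, forces in N, time in s.
With the tool pointing down it reaches from about 0.425 to 0.925 m from the base axis. Payload 6.8 kg.
Tool frame: the origin (TCP) lies midway between the tips of the shut fingers; the grasp point (between the pads) lies 19 mm behind it; z points along the fingers, y is the line along which they close (so a half turn about z gives the same grasp; the last joint's range is limited). The gripper opens to 85 mm and grips with 20 to 120 N. Pads are 22 mm wide; open, the fingers measure 114 mm over their backs; the gripper's body (76 mm by 85 mm) begins 54 mm behind the grasp point. The pads swing forward as they close: fully open they stand 13 mm farther back than shut.
Start: joints at [-1.235, 0.477, 0.022, 1.555, -0.011, 1.109, -0.083], TCP at [0.29, 0.61, 0.231] pointing down, gripper open.
Joint ranges: [-2.96, 2.96], [-0.34, 2.1], [-1.41, 1.46], [0.24, 2.44], [-1.37, 4.51], [0.17, 1.92], [-2.96, 2.96]. Speed limits (rad/s): [2.39, 2.39, 3.14, 3.14, 3.14, 3.14, 3.14].

## Interface

Orientations are given as a unit quaternion [w, x, y, z].
In Python, from station import bot, eyes, ticket gives the robot as it stands.
- The arm moves only by the shell command python3 -m crank 'ROWS' [FORCE]. ROWS is text: rows parted by semicolons, each of 7 numbers parted by spaces: the shift along the tool's x, y, z in units of 0.5 m (1.0 is 0.5 m), then the turn, a rotation vector about the tool's x, y, z in units of 180 degrees (1.0 is 180 degrees), then the closure, from 0 (fully open) to 1 (shut). A call has 1 to 20 rows; each row is the pose to reach, as a shift and turn from the pose commanded when the call began, along the tool's axes at that moment, turning the shorter way round; what a row does not reach only later rows make up. A row lasts 1/10 s, in which the tool goes at most 50 mm and 8.59 degrees, less where a joint would pass 70% of its speed; a pose out of reach is approached as far as the arm can. A call with a number of a shift or a turn outside -1 to 1 is refused whole. A call with a gripper value outside its range is refused whole. The fingers move at their own pace and stop on an object; FORCE is the grip in N (left out, the last holds). Time passes only in rows, so rows that repeat a pose let the fingers close. It gives the time, the measured TCP pose, the force, the opening and the grip force at its end, in the units of the state.
- bot.get_obs(): the state, without advancing time (a new reading comes with each control period).
- eyes.read_camera(name): name is "scene" or "top" or "wrist"; returns a dict with "image" (384x512x3 uint8, red, green, blue), "K" (3x3 intrinsics, pixels), "R" (3x3) and "t" (3): a world point X has camera coordinates R X + t. Camera axes: x right, y down, z forward; pixel columns grow to the right and rows downward; lengths in m; the calibration is good to about 2 mm. A picture is of the moment at which its call begins. There is no depth.
- ticket.hand_in(): hands the job in; it is judged then, once.
The state is a dict: "t": time; "q": joint angles; "joint_vel": joint speeds; "joint_torque": joint torques, N m; "eef_pos": TCP position; "tool_rot": TCP orientation; "contact_force": force on the tool from outside, world axes, zero at the start; "torque": the same for the moment, N m; "gripper_width": opening from 0.0 (shut) to 1.0 (fully open); "grasp_force": force on a finger pad.
Only numpy, scipy, OpenCV 4.12 (cv2) and the standard library are available. Lean on these libraries where they do the work, as an engineer would, in place of code of your own. Each camera call takes 0.05 s, during which the arm holds its last target. There are 200 camera calls.

## Working session

There is one attempt and no reset: what is moved stays moved. The work goes in short steps, Python scripts to look and compute and a shell command to move; the robot and the scene stay as the last step left them, time stands still between calls to the robot, and variables do not carry over. Pictures are saved under pics/ and viewed, at most 10 in all, crops included, and the job is handed in when it is done.

```bash
ls; mkdir -p pics; python3 - <<'E'
from station import bot,eyes
import cv2,numpy as np
o=bot.get_obs();print(o['t'],o['eef_pos'],o['tool_rot'],o['gripper_width'])
for n in('scene','top'):
    c=eyes.read_camera(n);cv2.imwrite(f'pics/{n}0.png',c['image'][:,:,::-1]);np.savez(f'pics/{n}0.npz',**c)
    print(n,c['K'].tolist(),(-c['R'].T@c['t']).round(3),c['R'].round(2).tolist())
E
```

```text
pics
0.0 [0.28958134 0.60905901 0.23030502] [-1.31017861e-04  2.20064970e-01  9.75484766e-01 -9.28647827e-04] 1.0002343766965947
scene [[404.697123033344, 0.0, 261.0239244471938], [0.0, 404.697123033344, 191.2827805000706], [0.0, 0.0, 1.0]] [-0.034 -0.892  0.654] [[0.84, -0.54, -0.03], [-0.25, -0.35, -0.9], [0.48, 0.76, -0.43]]
top [[392.8293031863504, 0.0, 254.48251310992046], [0.0, 392.8293031863504, 190.51860870342594], [0.0, 0.0, 1.0]] [0.364 0.074 1.386] [[0.03, -1.0, 0.03], [-0.99, -0.03, -0.16], [0.16, -0.02, -0.99]]
```

View pics/scene0.png

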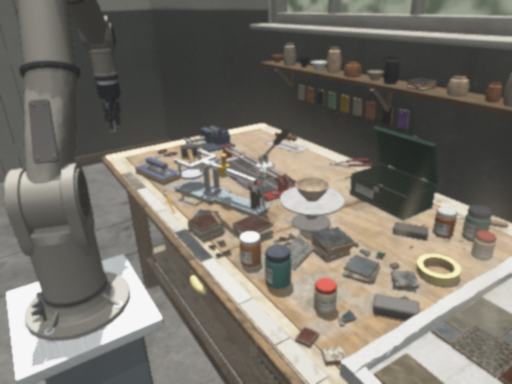

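View pics/top0.png

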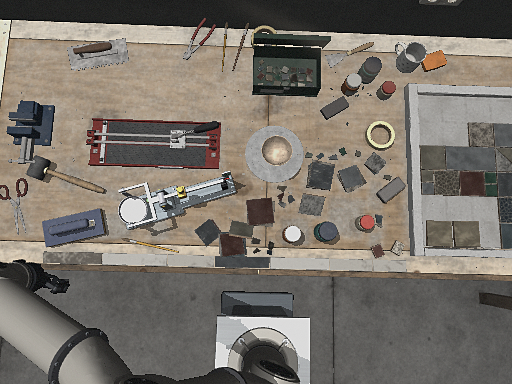

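The top view shows the orange jar's white lid at (292,233), teal at (327,232), cream at (367,222). The pan is at about (132,209), the brass poise at about (181,190), and the pointer end at about (237,183). In the scene view the orange jar is at (249,248).

```bash
cat > h.py <<'E'
import numpy as np,cv2
def ray(c,uv,z):
    R,t,K=c['R'],c['t'],c['K']; C=-R.T@t
    d=R.T@np.linalg.inv(K)@np.array([uv[0],uv[1],1.]); return (C+d*(z-C[2])/d[2])
def pix(c,X):
    p=c['K']@(c['R']@np.asarray(X)+c['t']); return p[:2]/p[2]
def blobs(im,lo,hi,box,amin=6):
    h=cv2.cvtColor(im,cv2.COLOR_RGB2HSV); m=cv2.inRange(h,lo,hi)
    k=np.zeros_like(m);x0,y0,x1,y1=box;k[y0:y1,x0:x1]=m[y0:y1,x0:x1]
    n,l,s,ce=cv2.connectedComponentsWithStats(k)
    return [(ce[i].round(1),s[i].tolist()) for i in range(1,n) if s[i][4]>=amin]
E
python3 - <<'E'
from h import *
c=dict(np.load('pics/top0.npz'));im=c['image']
a=cv2.resize(im[160:260,100:260],None,fx=5,fy=5,interpolation=cv2.INTER_CUBIC);cv2.imwrite('pics/z1.png',a[:,:,::-1])
for n,b,z,lo,hi in[('white',(275,215,310,250),.08,(0,0,190),(180,60,255)),('pan',(105,185,155,230),.063,(0,0,190),(180,60,255)),
 ('red',(350,205,385,240),.066,(0,130,60),(10,255,255)),('brass',(165,175,205,205),.169,(18,110,80),(32,255,255)),('green',(215,165,250,205),.125,(40,80,50),(85,255,255)),('teal',(310,215,345,250),.094,(90,60,20),(125,255,255))]:
    for ce,s in blobs(im,lo,hi,b): print(n,ce,s,ray(c,ce,z).round(4))
E
```

```text
white [292.4 233.1] [285, 226, 16, 15, 190] [ 0.4324 -0.0864  0.08  ]
white [280.  248.4] [275, 248, 13, 2, 20] [ 0.3811 -0.0459  0.08  ]
white [299.5 249. ] [290, 249, 20, 1, 20] [ 0.3808 -0.1104  0.08  ]
pan [129.  187.6] [118, 185, 24, 7, 47] [0.5719 0.4675 0.063 ]
pan [136.6 209.1] [120, 185, 35, 43, 713] [0.4996 0.4368 0.063 ]
pan [152.6 193.5] [151, 192, 4, 4, 12] [0.554  0.3869 0.063 ]
pan [121.3 201. ] [119, 198, 6, 7, 7] [0.5255 0.4898 0.063 ]
red [366.7 221.8] [360, 215, 14, 14, 154] [ 0.4779 -0.34    0.066 ]
brass [180.8 191. ] [176, 186, 10, 12, 59] [0.5493 0.275  0.169 ]
teal [315.9 227.5] [314, 224, 6, 8, 14] [ 0.4521 -0.1621  0.094 ]
```

View pics/z1.png

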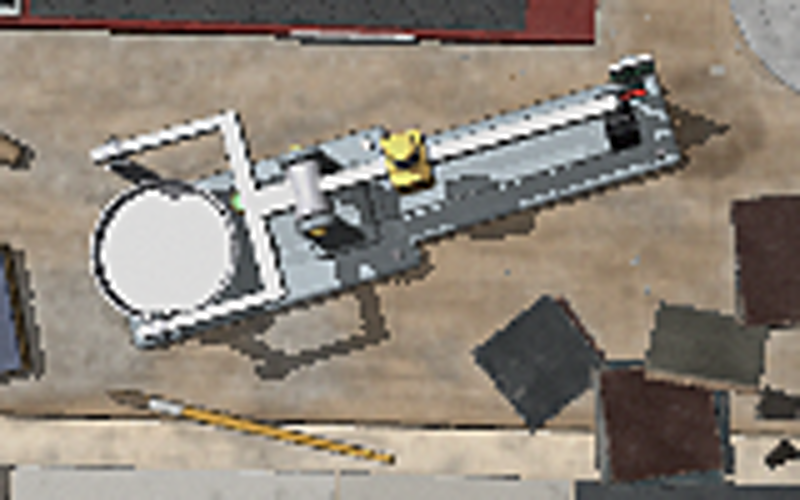

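The crop shows the pan circle centred at about crop (165,251), or px (133,210.2). The red pointer tip is at px (228,178.6), the poise at px (181,192), and the fork arms' ends at px (119,191) and (129,227).

```bash
python3 - <<'E'
from h import *
c=dict(np.load('pics/top0.npz'));s=dict(np.load('pics/scene0.npz'));im=c['image']
P=lambda u,v,z:ray(c,(100+u/5,160+v/5),z)
tip=P(640,93,.125);pan=P(165,251,.063);arms=[P(95,155,.13),P(145,335,.13)];cor=[P(230,115,.134),P(272,290,.134)];pil=P(312,170,.14)
print('tip',tip,'pan',pan,'dist',np.linalg.norm((tip-pan)[:2]),'arms',arms,'corners',cor,'pillar',pil,sep='\n')
u=(pan-tip)[:2];u/=np.linalg.norm(u);print('axis',u,'yaw',np.degrees(np.arctan2(u[1],u[0])), 'arm dir',(arms[0]-cor[0])[:2],(arms[1]-cor[1])[:2],'bar',(cor[0]-cor[1])[:2])
m=cv2.inRange(im,(170,170,170),(255,255,255))[190:232,116:150]
piv=tip[:2]+u*.228;print('pivot',piv,'pan exp',piv+u*.11,'poise exp at 0',piv-u*.04, 'knob px',pix(c,[*(piv-u*.04),.183]))
# jar lid in scene
for n,b,z,lo,hi in[('white',(235,225,265,250),.08,(0,0,160),(180,70,255)),('orange',(235,230,268,275),.04,(3,90,50),(20,255,255))]:
    for ce,st in blobs(s['image'],lo,hi,b,20): print(n,ce,st,ray(s,ce,z).round(4))
print('jar centre px in scene',pix(s,[.4324,-.0864,.08]), 'teal',[ray(c,(327,232),.094)])
a=cv2.resize(s['image'][120:230,140:300],None,fx=5,fy=5,interpolation=cv2.INTER_CUBIC);cv2.imwrite('pics/z2.png',a[:,:,::-1])
E
```

```text
tip
[0.60133796 0.13141842 0.125     ]
pan
[0.49557565 0.44846784 0.063     ]
dist
0.3342244767372161
arms
[array([0.5494108, 0.4785047, 0.13     ]), array([0.43530129, 0.4381468 , 0.13      ])]
corners
[array([0.57730925, 0.39336362, 0.134     ]), array([0.46563396, 0.35930382, 0.134     ])]
pillar
[0.54231013 0.33756793 0.14      ]
axis [-0.31644095  0.94861221] yaw 108.44782437955125 arm dir [-0.02789845  0.08514109] [-0.03033267  0.07884297] bar [0.11167529 0.0340598 ]
pivot [0.52918942 0.34770201] pan exp [0.49438092 0.45204935] poise exp at 0 [0.54184706 0.30975752] knob px [168.61834124 192.35331264]
white [247.7 237. ] [235, 231, 25, 14, 236] [ 0.425  -0.0904  0.08  ]
white [263.  245.7] [262, 242, 3, 8, 21] [ 0.4354 -0.1492  0.08  ]
orange [252.8 252.9] [240, 244, 20, 22, 209] [ 0.4267 -0.1109  0.04  ]
jar centre px in scene [249.27184267 235.49755393] teal [array([ 0.43829215, -0.19882986,  0.094     ])]
```

View pics/z2.png

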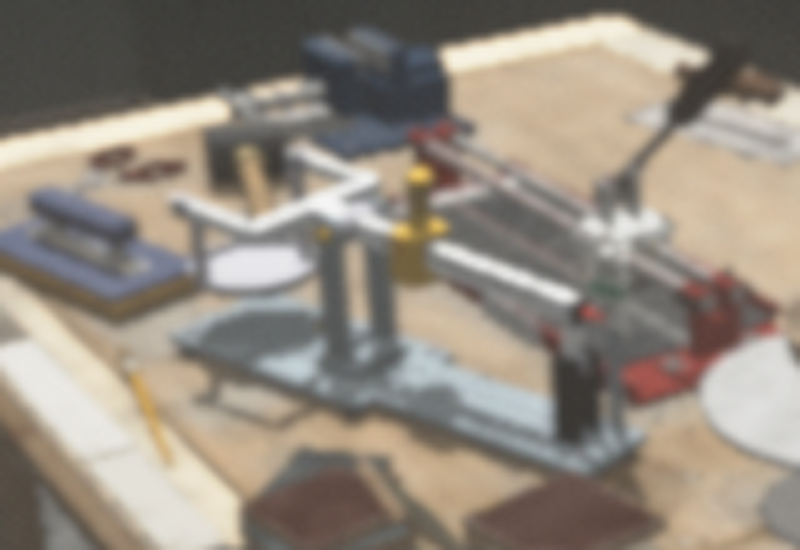

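```bash
cat >> h.py <<'E'
from scipy.spatial.transform import Rotation as Ro
def plan(bot,pts,yaw=108.4):
    o=bot.get_obs();w,x,y,z=o['tool_rot'];R=Ro.from_quat([x,y,z,w])
    a=np.radians(yaw);yv=np.array([np.cos(a),np.sin(a),0]);zv=np.array([0,0,-1.]);T=Ro.from_matrix(np.c_[np.cross(yv,zv),yv,zv])
    cands=[R.inv()*T, R.inv()*T*Ro.from_euler('z',np.pi)];r=min(cands,key=lambda q:q.magnitude()).as_rotvec()/np.pi
    print('t',round(o['t'],2),o['eef_pos'].round(4),'F',o['contact_force'].round(1),'w',round(o['gripper_width'],3),'grip',round(float(o['grasp_force']),1),'q7',o['q'][6].round(2))
    for p in pts: print(p,'->',(R.inv().apply(np.array(p)-o['eef_pos'])/.5).round(3),r.round(3))
E
python3 - <<'E'
from h import *
from station import bot
plan(bot,[(.44,.3,.25),(.434,-.087,.20),(.434,-.087,.15)])
c=dict(np.load('pics/top0.npz'));im=c['image']
m=cv2.inRange(cv2.cvtColor(im,cv2.COLOR_RGB2HSV),(0,0,200),(180,40,255))
m=cv2.morphologyEx(m,cv2.MORPH_OPEN,np.ones((7,7)));n,l,s,ce=cv2.connectedComponentsWithStats(m[190:235,110:160])
for i in range(1,n):print(s[i],ce[i]+[110,190],ray(c,ce[i]+[110,190],.063))
E
```

```text
t 0.1 [0.2896 0.6092 0.2304] F [-0.6 -0.2 -0.8] w 1.0 grip 0.0 q7 -0.08
(0.44, 0.3, 0.25) -> [-0.537 -0.429 -0.038] [-0.    -0.    -0.243]
(0.434, -0.087, 0.2) -> [-0.859 -1.133  0.063] [-0.    -0.    -0.243]
(0.434, -0.087, 0.15) -> [-0.859 -1.133  0.163] [-0.    -0.    -0.243]
[ 11   9  25  23 489] [132.83435583 210.06748466] [0.49600598 0.44905136 0.063     ]
```

```bash
python3 -m crank '-0.27 -0.21 -0.03 0 0 -0.122 0;-0.54 -0.43 -0.04 0 0 -0.243 0;-0.54 -0.43 -0.04 0 0 -0.243 0;-0.54 -0.43 -0.04 0 0 -0.243 0;-0.54 -0.43 -0.04 0 0 -0.243 0;-0.54 -0.43 -0.04 0 0 -0.243 0;-0.54 -0.43 -0.04 0 0 -0.243 0;-0.54 -0.43 -0.04 0 0 -0.243 0;-0.54 -0.43 -0.04 0 0 -0.243 0;-0.54 -0.43 -0.04 0 0 -0.243 0'
python3 - <<'E'
from h import *
from station import bot
plan(bot,[(.45,.1,.25),(.434,-.087,.20),(.434,-.087,.15)])
E
```

```text
t: 1.1
eef_pos: [0.4405, 0.3007, 0.2511]
tool_rot: [-0.0, -0.16, 0.987, 0.0]
contact_force: [0.8, -0.4, -0.1]
gripper_width: 0.999
grasp_force: 0.0
t 1.1 [0.4405 0.3007 0.2511] F [ 0.8 -0.4 -0.1] w 0.999 grip 0.0 q7 1.17
(0.45, 0.1, 0.25) -> [ 0.109 -0.387  0.002] [ 0. -0.  0.]
(0.434, -0.087, 0.2) -> [ 0.257 -0.732  0.102] [ 0. -0.  0.]
(0.434, -0.087, 0.15) -> [ 0.257 -0.732  0.202] [ 0. -0.  0.]
```

```bash
python3 -m crank '0.06 -0.2 0 0 0 0 0;0.109 -0.387 0 0 0 0 0;0.109 -0.387 0 0 0 0 0;0.109 -0.387 0 0 0 0 0;0.18 -0.56 0 0 0 0 0;0.257 -0.732 0 0 0 0 0;0.257 -0.732 0 0 0 0 0;0.257 -0.732 0.05 0 0 0 0;0.257 -0.732 0.1 0 0 0 0;0.257 -0.732 0.1 0 0 0 0;0.257 -0.732 0.1 0 0 0 0;0.257 -0.732 0.1 0 0 0 0;0.257 -0.732 0.1 0 0 0 0'
python3 - <<'E'
from h import *
from station import bot,eyes
c=eyes.read_camera('wrist');cv2.imwrite('pics/w1.png',c['image'][:,:,::-1]);np.savez('pics/w1.npz',**c)
plan(bot,[(.434,-.087,.15),(.434,-.087,.069)])
print(pix(c,[.434,-.087,.08]))
for ce,s in blobs(c['image'],(0,0,180),(180,60,255),(0,0,512,384),300): print(ce,s,ray(c,ce,.08))
E
```

```text
t: 2.4
eef_pos: [0.4354, -0.0872, 0.2023]
tool_rot: [0.001, -0.16, 0.987, -0.0]
contact_force: [-0.8, 0.1, -0.2]
gripper_width: 1.0
grasp_force: 0.0
t 2.45 [ 0.4352 -0.0875  0.2022] F [-0.1  0.5 -0.4] w 1.0 grip 0.0 q7 2.0
(0.434, -0.087, 0.15) -> [0.002 0.002 0.104] [-0.     0.001  0.   ]
(0.434, -0.087, 0.069) -> [0.002 0.002 0.266] [-0.     0.001  0.   ]
[260.58249004 185.1111648 ]
[91.1 26.3] [0, 0, 174, 63, 6611] [ 0.34647038 -0.26795468  0.08      ]
[276.   92.9] [170, 27, 243, 142, 10793] [ 0.34661534 -0.10162562  0.08      ]
[18.9 86.1] [0, 60, 43, 57, 1499] [ 0.41492642 -0.32342186  0.08      ]
[ 71.9 185.6] [0, 92, 148, 192, 9897] [ 0.49513279 -0.26759363  0.08      ]
[495.9 178.5] [472, 145, 40, 66, 1788] [0.35248787 0.1342174  0.08      ]
[238.3 182.9] [162, 150, 128, 64, 3827] [ 0.43893288 -0.10901545  0.08      ]
[353.8 196.9] [324, 176, 56, 39, 932] [0.41558574 0.00753638 0.08      ]
[251.2 287.8] [223, 267, 46, 38, 723] [ 0.55462926 -0.05782215  0.08      ]
[ 48.6 291.2] [23, 281, 49, 28, 355] [ 0.63377756 -0.27888002  0.08      ]
[294.2 317.4] [278, 299, 33, 34, 629] [0.57853828 0.00426094 0.08      ]
[233.4 335. ] [187, 328, 92, 22, 515] [ 0.6276343  -0.05721058  0.08      ]
```

View pics/w1.png

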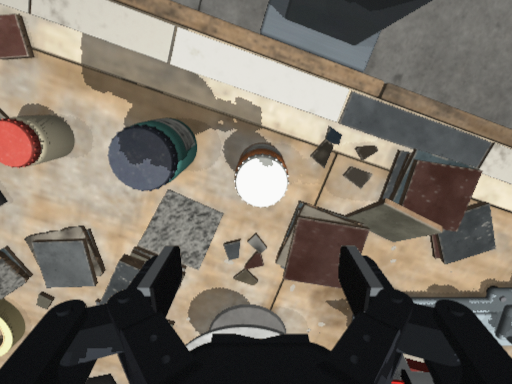

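The lid sits at about (261,181) in the wrist view against a predicted (260.6,185), so it is 3–4 mm towards −x. The tiles nearby are low, so I'm descending with the fingers partly closed.

```bash
python3 -m crank '0.006 0.003 0.08 0 0 0 0.15;0.006 0.003 0.14 0 0 0 0.15;0.006 0.003 0.2 0 0 0 0.15;0.006 0.003 0.25 0 0 0 0.15;0.006 0.003 0.3 0 0 0 0.15;0.006 0.003 0.328 0 0 0 0.15;0.006 0.003 0.328 0 0 0 0.15;0.006 0.003 0.328 0 0 0 0.15;0.006 0.003 0.328 0 0 0 0.6;0.006 0.003 0.328 0 0 0 0.6;0.006 0.003 0.328 0 0 0 0.6;0.006 0.003 0.328 0 0 0 0.6;0.006 0.003 0.328 0 0 0 0.6;0.006 0.003 0.328 0 0 0 0.6;0.006 0.003 0.328 0 0 0 0.6' 30
```

```text
t: 3.95
eef_pos: [0.432, -0.0877, 0.0386]
tool_rot: [0.001, -0.159, 0.987, -0.0]
contact_force: [-0.7, 0.2, 5.9]
gripper_width: 0.659
grasp_force: 31.2
```

```bash
python3 -m crank '0 0 -0.03 0 0 0 0.6;0 0 -0.1 0 0 0 0.6;0 0 -0.2 0 0 0 0.6;0 0 -0.3 0 0 0 0.6;0 0 -0.4 0 0 0 0.6;0 0 -0.5 0 0 0 0.6;0 0 -0.523 0 0 0 0.6;0 0 -0.523 0 0 0 0.6;0 0 -0.523 0 0 0 0.6;0 0 -0.523 0 0 0 0.6'
python3 - <<'E'
from h import *
from station import bot
plan(bot,[(.46,.1,.3),(.46,.25,.3),(.4955,.4475,.3),(.4955,.4475,.155)])
E
```

```text
t: 4.95
eef_pos: [0.4296, -0.0877, 0.2966]
tool_rot: [-0.002, -0.159, 0.987, 0.0]
contact_force: [0.2, -0.3, -2.8]
gripper_width: 0.658
grasp_force: 33.7
t 4.95 [ 0.4296 -0.0877  0.2966] F [ 0.2 -0.3 -2.8] w 0.658 grip 33.7 q7 1.95
(0.46, 0.1, 0.3) -> [-0.176  0.337 -0.007] [ 0.    -0.001 -0.   ]
(0.46, 0.25, 0.3) -> [-0.27   0.622 -0.007] [ 0.    -0.001 -0.   ]
(0.4955, 0.4475, 0.3) -> [-0.461  0.975 -0.007] [ 0.    -0.001 -0.   ]
(0.4955, 0.4475, 0.155) -> [-0.463  0.974  0.282] [ 0.    -0.001 -0.   ]
```

```bash
python3 -m crank '-0.03 0.06 0 0 0 0 0.6;-0.07 0.13 0 0 0 0 0.6;-0.11 0.21 0 0 0 0 0.6;-0.15 0.29 0 0 0 0 0.6;-0.18 0.37 0 0 0 0 0.6;-0.21 0.45 0 0 0 0 0.6;-0.24 0.53 0 0 0 0 0.6;-0.27 0.61 0 0 0 0 0.6;-0.31 0.69 0 0 0 0 0.6;-0.35 0.77 0 0 0 0 0.6;-0.39 0.85 0 0 0 0 0.6;-0.43 0.92 0 0 0 0 0.6;-0.455 0.965 0 0 0 0 0.6;-0.461 0.975 0 0 0 0 0.6;-0.461 0.975 0 0 0 0 0.6;-0.461 0.975 0 0 0 0 0.6;-0.461 0.975 0 0 0 0 0.6'
python3 - <<'E'
from h import *
from station import bot,eyes
c=eyes.read_camera('wrist');im=c['image'];s=eyes.read_camera('scene')['image']
a=cv2.resize(s[120:230,140:260],None,fx=3.5,fy=3.5,interpolation=cv2.INTER_CUBIC)
im=im.copy()
P=pix(c,[.4955,.4475,.0627]);cv2.circle(im,tuple(int(v) for v in P),4,(255,0,255),1)
print(P,pix(c,[.4955,.4475,.055]))
h=max(384,a.shape[0]);k=np.zeros((h,512+a.shape[1],3),np.uint8);k[:384,:512]=im;k[:a.shape[0],512:]=a;k=cv2.resize(k,None,fx=.85,fy=.85)
cv2.imwrite('pics/w2.png',k[:,:,::-1]);print(k.shape);np.savez('pics/w2.npz',**c)
plan(bot,[(.4955,.4475,.3),(.4955,.4475,.155)])
E
```

```text
t: 6.65
eef_pos: [0.4971, 0.4456, 0.2984]
tool_rot: [-0.0, -0.158, 0.987, -0.001]
contact_force: [0.7, 0.1, -1.7]
gripper_width: 0.656
grasp_force: 33.7
[261.70698947 162.30112256] [261.67582183 161.17696328]
(327, 792, 3)
t 6.75 [0.4971 0.4461 0.299 ] F [ 0.7 -0.3 -2.1] w 0.651 grip 33.7 q7 1.05
(0.4955, 0.4475, 0.3) -> [ 0.002  0.004 -0.002] [-0.     0.    -0.001]
(0.4955, 0.4475, 0.155) -> [0.002 0.004 0.288] [-0.     0.    -0.001]
```

View pics/w2.png

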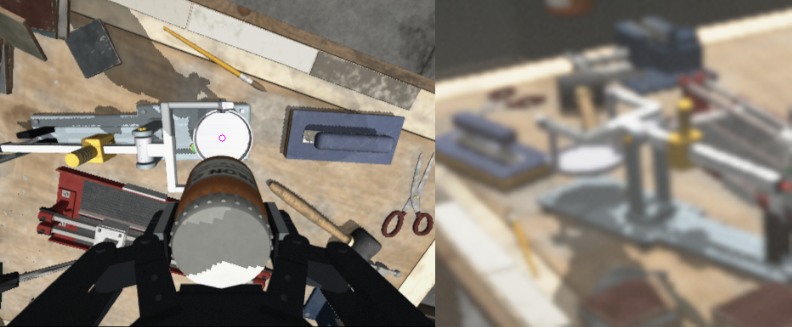

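The wrist view shows the pan under its predicted centre (magenta at 222,138) with the beam along the closing direction. The right crop shows the beam tilted pointer-down, pan raised.

```bash
python3 -m crank '0.002 0.004 0.06 0 0 0 0.6;0.002 0.004 0.12 0 0 0 0.6;0.002 0.004 0.18 0 0 0 0.6;0.002 0.004 0.24 0 0 0 0.6;0.002 0.004 0.3 0 0 0 0.6;0.002 0.004 0.33 0 0 0 0.6;0.002 0.004 0.35 0 0 0 0.6;0.002 0.004 0.36 0 0 0 0.6;0.002 0.004 0.366 0 0 0 0.6;0.002 0.004 0.372 0 0 0 0.6;0.002 0.004 0.378 0 0 0 0.6;0.002 0.004 0.384 0 0 0 0.6;0.002 0.004 0.39 0 0 0 0.6;0.002 0.004 0.396 0 0 0 0.6;0.002 0.004 0.402 0 0 0 0.6;0.002 0.004 0.402 0 0 0 0.6;0.002 0.004 0.402 0 0 0 0.6'
```

```text
t: 8.45
eef_pos: [0.495, 0.449, 0.0977]
tool_rot: [-0.0, -0.159, 0.987, -0.0]
contact_force: [0.0, -0.6, -2.2]
gripper_width: 0.656
grasp_force: 33.8
```

```bash
python3 -m crank '0 0 0.003 0 0 0 0.6;0 0 0.006 0 0 0 0.6;0 0 0.009 0 0 0 0.6;0 0 0.012 0 0 0 0.6;0 0 0.015 0 0 0 0.6;0 0 0.018 0 0 0 0.6;0 0 0.018 0 0 0 0.6'; python3 -m crank '0 0 0.001 0 0 0 0.6;0 0 0.002 0 0 0 0.6;0 0 0.003 0 0 0 0.6;0 0 0.004 0 0 0 0.6;0 0 0.004 0 0 0 0.6'
```

```text
t: 9.15
eef_pos: [0.4951, 0.4489, 0.0885]
tool_rot: [-0.0, -0.159, 0.987, -0.0]
contact_force: [-0.1, -0.7, -0.4]
gripper_width: 0.651
grasp_force: 33.8
t: 9.65
eef_pos: [0.4951, 0.449, 0.0868]
tool_rot: [0.0, -0.159, 0.987, 0.0]
contact_force: [0.4, -0.3, -1.1]
gripper_width: 0.654
grasp_force: 33.8
```

```bash
python3 - <<'E'
from h import *
from station import bot,eyes
c=eyes.read_camera('scene');s=c['image']
a=cv2.resize(s[120:230,140:280],None,fx=5,fy=5,interpolation=cv2.INTER_CUBIC);cv2.imwrite('pics/s3.png',a[:,:,::-1])
print(bot.get_obs()['contact_force'])
E
```

```text
[-0.66417644 -0.52802224 -1.87173927]
```

View pics/s3.png

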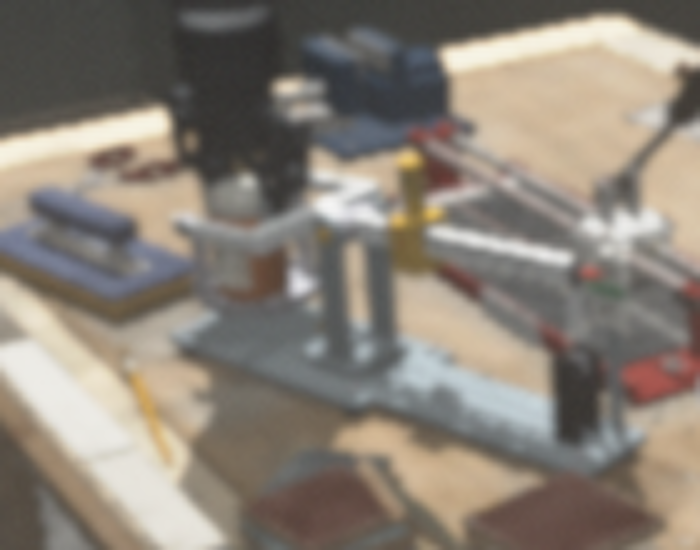

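The pointer's red tip has risen from crop (590,312) to (590,272), so the beam is near its pan-down stop and carries the jar. I'm lowering another 1 mm and releasing.

```bash
python3 -m crank '0 0 0.002 0 0 0 0.6;0 0 0.003 0 0 0 0.6;0 0 0.003 0 0 0 0.6;0 0 0.003 0 0 0 0.3;0 0 0.003 0 0 0 0.28;0 0 0.003 0 0 0 0.25;0 0 0.003 0 0 0 0.2;0 0 0.003 0 0 0 0.15;0 0 0.003 0 0 0 0.15;0 0 0.003 0 0 0 0.15;0 0 0.003 0 0 0 0.15;0 0 0.003 0 0 0 0.15;0 0 -0.03 0 0 0 0.15;0 0 -0.08 0 0 0 0.15;0 0 -0.16 0 0 0 0.15;0 0 -0.24 0 0 0 0.15;0 0 -0.32 0 0 0 0.15;0 0 -0.4 0 0 0 0.15;0 0 -0.4 0 0 0 0.15;0 0 -0.4 0 0 0 0.15'
python3 - <<'E'
from h import *
from station import bot,eyes
c=eyes.read_camera('wrist');im=c['image'];s=eyes.read_camera('scene');t=eyes.read_camera('top')
for n,d in(('w4',c),('s4',s),('t4',t)):np.savez(f'pics/{n}.npz',**d)
a=cv2.resize(s['image'][120:230,140:280],None,fx=2,fy=2,interpolation=cv2.INTER_CUBIC)
k=np.zeros((384,792,3),np.uint8);k[:,:512]=im;k[:220,512:]=a;cv2.imwrite('pics/w4.png',k[:,:,::-1])
for n,d,b in(('w',c,(0,0,512,384)),('s',s,(205,140,245,185)),('t',t,(165,175,205,205))):
  for ce,st in blobs(d['image'],(18,110,80),(32,255,255),b,15): print(n,ce,st,ray(d,ce,.169))
plan(bot,[])
E
```

```text
t: 11.7
eef_pos: [0.4955, 0.4494, 0.2893]
tool_rot: [0.001, -0.159, 0.987, 0.001]
contact_force: [0.4, -1.2, -0.4]
gripper_width: 0.853
grasp_force: 0.0
w [239.  62.] [187, 29, 94, 61, 543] [0.39317394 0.39635011 0.169     ]
w [160.1 152.4] [155, 151, 11, 4, 38] [0.49288228 0.34742866 0.169     ]
w [ 99.8 179.2] [83, 166, 34, 31, 499] [0.53813855 0.29610911 0.169     ]
w [ 76.6 193.7] [67, 185, 23, 18, 300] [0.56084803 0.27599064 0.169     ]
s [221.9 151.9] [220, 150, 5, 5, 16] [0.57158734 0.31987626 0.169     ]
s [221.8 166.1] [219, 161, 9, 12, 52] [0.50821269 0.2010323  0.169     ]
t [176.6 188.9] [174, 186, 6, 7, 16] [0.55552899 0.28838293 0.169     ]
t [181.7 191.8] [179, 186, 6, 11, 30] [0.54684453 0.27205243 0.169     ]
t 11.85 [0.4945 0.4484 0.2857] F [0.4 0.3 0.4] w 0.848 grip 0.0 q7 1.05
```

View pics/w4.png

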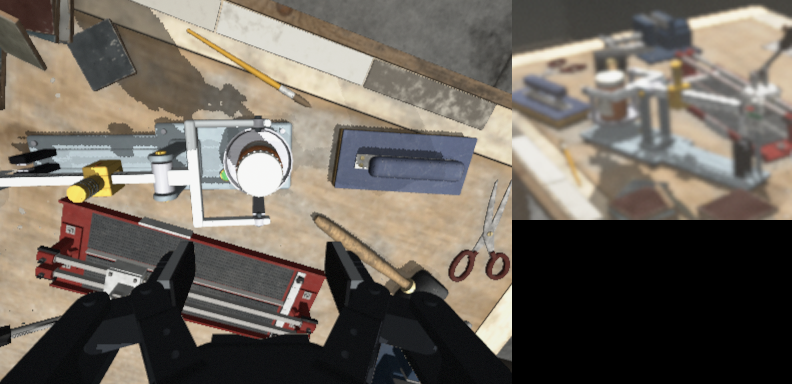

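The jar stands in the pan. The wrist view shows the brass block at about (100,179), with the knob leaning to about (75,195). Next I hover near the poise and measure the knob.

```bash
python3 - <<'E'
from h import *
from station import bot
plan(bot,[(.49,.30,.29)])
for n in('w4','s4','t4'):
    d=dict(np.load(f'pics/{n}.npz'))
    for zz in(.188,): print(n,pix(d,[.558,.276,zz]),pix(d,[.558,.276,.148]))
E
```

```text
t 11.85 [0.4945 0.4484 0.2857] F [0.4 0.3 0.4] w 0.848 grip 0.0 q7 1.05
(0.49, 0.3, 0.29) -> [ 0.102 -0.279 -0.008] [-0.    -0.001 -0.   ]
w4 [ 64.2264234  197.46300404] [ 89.17741791 185.0922556 ]
s4 [224.04295089 150.99735434] [224.79686379 161.96876043]
t4 [179.64853635 187.23581651] [181.66953651 189.30453232]
```

```bash
python3 -m crank '0.02 -0.08 -0.02 0 0 0 0;0.02 -0.16 -0.04 0 0 0 0;0.01 -0.25 -0.05 0 0 0 0;0.0 -0.32 -0.05 0 0 0 0;-0.01 -0.36 -0.05 0 0 0 0;-0.01 -0.363 -0.05 0 0 0 0;-0.01 -0.363 -0.05 0 0 0 0;-0.01 -0.363 -0.05 0 0 0 0;-0.01 -0.363 -0.05 0 0 0 0'
python3 - <<'E'
from h import *
from station import bot,eyes
c=eyes.read_camera('wrist');np.savez('pics/w5.npz',**c)
plan(bot,[])
im=c['image'].copy()
for z in(.188,.148):print(pix(c,[.558,.276,z]),pix(c,[.558,.276,z])[0]-pix(c,[.558,.266,z])[0])
for ce,st in blobs(im,(18,110,80),(32,255,255),(150,50,400,350),40): print(ce,st)
cv2.imwrite('pics/w5.png',cv2.resize(im[100:340,130:400],None,fx=2,fy=2)[:,:,::-1])
E
```

```text
t: 12.75
eef_pos: [0.5559, 0.2801, 0.3114]
tool_rot: [-0.0, -0.161, 0.987, 0.0]
contact_force: [0.5, 0.0, -0.2]
gripper_width: 1.004
grasp_force: 0.0
t 12.8 [0.556  0.2798 0.3115] F [-0.2  0.3  0.2] w 1.001 grip 0.0 q7 1.33
[255.35358369 187.04139818] 9.379130360832534
[255.85592566 176.84617293] 8.248833421929191
[371.4  69.3] [340, 50, 59, 39, 381]
[262.9 174.3] [252, 159, 23, 33, 569]
```

View pics/w5.png

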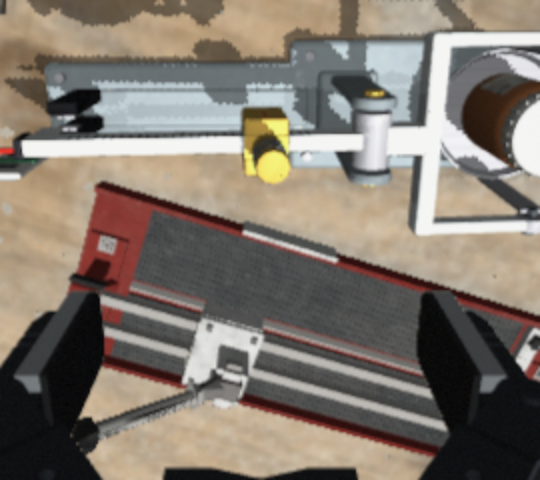

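The knob's top disc is at crop (273,166), or px (266.5,183). The beam runs nearly horizontally in the image.

```bash
python3 - <<'E'
from h import *
from station import bot
c=dict(np.load('pics/w5.npz'))
f=lambda u,v,z:ray(c,(130+u/2,100+v/2),z)
k=f(273,166,.188);print('knob',k,'base',f(262,145,.148))
a,b=f(28,147,.141),f(425,140,.13);d=(b-a)[:2];print('beam yaw',np.degrees(np.arctan2(d[1],d[0])),a,b,'pillar',f(373,115,.14),f(370,175,.14))
s=dict(np.load('pics/s4.npz'));print(pix(s,k))
plan(bot,[(k[0],k[1],.28),(k[0],k[1],.156)])
E
```

```text
knob [0.55035407 0.28534497 0.188     ] base [0.55122147 0.27998095 0.148     ]
beam yaw 108.93557154866348 [0.597804   0.15052535 0.141     ] [0.5210585  0.37422733 0.13      ] pillar [0.5157239  0.33589708 0.14      ] [0.55002288 0.3480171  0.14      ]
[220.76627947 150.71019328]
t 12.8 [0.556  0.2798 0.3115] F [-0.2  0.3  0.2] w 1.001 grip 0.0 q7 1.33
(np.float64(0.550354068793993), np.float64(0.2853449672652624), 0.28) -> [0.007 0.014 0.063] [ 0. -0.  0.]
(np.float64(0.550354068793993), np.float64(0.2853449672652624), 0.156) -> [0.007 0.014 0.311] [ 0. -0.  0.]
```

```bash
python3 -m crank '0.007 0.012 0.06 0 0 0 0;0.007 0.012 0.14 0 0 0 0;0.007 0.012 0.2 0 0 0 0;0.007 0.012 0.26 0 0 0 0;0.007 0.012 0.3 0 0 0 0;0.007 0.012 0.313 0 0 0 0;0.007 0.012 0.313 0 0 0 0;0.007 0.012 0.313 0 0 0 0.4;0.007 0.012 0.313 0 0 0 0.6;0.007 0.012 0.313 0 0 0 0.7;0.007 0.012 0.313 0 0 0 0.8;0.007 0.012 0.313 0 0 0 0.9;0.007 0.012 0.313 0 0 0 0.9;0.007 0.012 0.313 0 0 0 0.9;0.007 0.012 0.313 0 0 0 0.9;0.007 0.012 0.313 0 0 0 0.9' 20
```

```text
t: 14.4
eef_pos: [0.552, 0.2827, 0.1553]
tool_rot: [0.0, -0.159, 0.987, -0.0]
contact_force: [2.5, 0.5, -2.7]
gripper_width: 0.212
grasp_force: 19.4
```

```bash
python3 -m crank '0 -0.01 0 0 0 0 0.9;0 -0.02 0 0 0 0 0.9;0 -0.03 0 0 0 0 0.9;0 -0.04 0 0 0 0 0.9;0 -0.05 0 0 0 0 0.9;0 -0.06 0 0 0 0 0.9;0 -0.07 0 0 0 0 0.9;0 -0.08 0 0 0 0 0.9;0 -0.09 0 0 0 0 0.9;0 -0.1 0 0 0 0 0.9;0 -0.11 0 0 0 0 0.9;0 -0.12 0 0 0 0 0.9;0 -0.13 0 0 0 0 0.9;0 -0.14 0 0 0 0 0.9;0 -0.14 0 0 0 0 0.9;0 -0.14 0 0 0 0 0.9'
python3 -m crank '0 0 0 0 0 0 0.5;0 0 0 0 0 0 0.5;0 0 0 0 0 0 0.5;0 0 0 0 0 0 0.5;0 0 0 0 0 0 0.5;0 0 0 0 0 0 0.5;0 0 0 0 0 0 0.5;0 0 0 0 0 0 0.5;0 0 0 0 0 0 0.5;0 0 0 0 0 0 0.5;0 0 0 0 0 0 0.5;0 0 0 0 0 0 0.5;0 0 0 0 0 0 0.5;0 0 0 0 0 0 0.5;0 0 0 0 0 0 0.5'
python3 - <<'E'
from h import *
from station import bot,eyes
for n in('s0','s4','now'):
    c=dict(np.load('pics/%s.npz'%{'s0':'scene0','s4':'s4'}[n])) if n!='now' else eyes.read_camera('scene')
    if n=='now':np.savez('pics/s6.npz',**c)
    for lo,hi,nm in(((0,120,60),(8,255,255),'red'),((172,120,60),(180,255,255),'red2'),((50,90,40),(85,255,255),'green')):
      for ce,st in blobs(c['image'],lo,hi,(247,168,275,195),4):print(n,nm,ce,st)
E
```

```text
t: 16.0
eef_pos: [0.5746, 0.2152, 0.1557]
tool_rot: [0.001, -0.158, 0.987, -0.0]
contact_force: [4.7, 0.5, -1.1]
gripper_width: 0.207
grasp_force: 19.4
t: 17.5
eef_pos: [0.5737, 0.2164, 0.1553]
tool_rot: [0.0, -0.159, 0.987, 0.0]
contact_force: [0.2, 0.4, 0.3]
gripper_width: 0.498
grasp_force: 0.0
s0 red [268.7 193.7] [266, 193, 6, 2, 9]
s4 red [268.5 193.6] [266, 193, 6, 2, 10]
now red [268.5 193.6] [266, 193, 6, 2, 10]
```

```bash
cat >> h.py <<'E'
def tip(im):
    b=im[168:190,252:266].astype(float);r=b[...,0]-(b[...,1]+b[...,2])/2
    return r
E
python3 - <<'E'
from h import *
np.set_printoptions(linewidth=200)
for n in('scene0','s4','s6'):
    print(n);print(tip(np.load(f'pics/{n}.npz')['image']).astype(int))
s=dict(np.load('pics/s6.npz'))
for th in(.07,0,-.07): 
    u=np.array([-.32,.947]);p=np.array([.5305,.3438])-u*.228; print(th,pix(s,[*p,.125-.228*th]))
E
```

```text
scene0
[[ 2  2  2  2  3  3  3  4  4  5  4  4  2  3]
 [ 3  2  3  2  3  2  4  2  4  5  3  4  5  5]
 [ 4  2  2  2  3  3  3  3  4  4  3  4  7  8]
 [ 5  4  3  3  3  4  4  4  3  4  4  5  6  8]
 [ 9  6  5  4  5  5  5  3  3  3  4  4  4  6]
 [ 8  7  8  7  6  6  5  4  4  3  3  4  4  4]
 [ 5  7  7  8  9  8  6  3  2  3  3  3  3  5]
 [ 3  3  5  7  8  6  5  1  0  1  1  2  3  3]
 [ 2  3  3  4  3  3 -1 -4 -3 -2  0  1  2  2]
 [ 1  3  3  2  2  0 -3 -5 -5 -6 -4 -3 -1  2]
 [ 0  1  2  2  3  2 -1 -3 -4 -5 -5 -6 -3  0]
 [ 0  1  1  3  4  3  3  0 -1 -2 -3 -2 -2  0]
 [ 0  1  2  4 11 17 14  7  3  1  0  1  1  2]
 [ 0  0  2 12 36 49 42 24 12  5  3  3  3  3]
 [ 0  0  4 20 49 69 64 44 26 13  4  3  3  3]
 [ 0  1  2 13 31 49 51 46 33 14  5  2  4  2]
 [ 3  2  2  4  9 15 20 22 19 10  4  3  3  2]
 [ 7  4  1  1  3  3  4  5  6  4  2  2  3  2]
 [15  6  1  2  2  1  0  1  0  2  0  0  2  3]
 [18  6  1  1  2  1  1  2  1  0 -1  0  1  2]
 [14  5  0  1  2  2  1  1  0  0  0  0  0  2]
 [ 9  3  0  0  1  1  1  2  1  0  0 -1  1  0]]
s4
[[ 3  2  3  3  3  3  3  4  3  4  4  4  3  3]
 [ 3  3  3  1  2  3  4  3  4  3  5  4  5  5]
 [ 1  2  
[... 1282 characters left out ...]
3 -3 -1  0  1  3]
 [ 0  1  2  2  2  0 -4 -6 -6 -6 -6 -3  0  2]
 [ 0  1  2  1  4  2  0 -3 -4 -5 -7 -6 -4  0]
 [ 0  1  1  5 11 14 11  7  2 -1 -2 -3 -3  0]
 [ 0  0  1  9 20 27 29 27 16  6  1  1  0  1]
 [ 0  1  2  6 17 29 40 40 27 11  4  2  2  2]
 [ 2  1  2  4  8 16 25 27 19  9  4  3  2  2]
 [ 3  4  3  3  4  5  7  9  6  4  2  2  2  2]
 [ 5  4  2  2  1  2  3  3  3  3  2  3  3  3]
 [ 9  5  2  0  0  0  1  2  2  1  2  2  4  2]
 [14  6  1  0  0  1  0  0  0  0  1  2  3  2]
 [19  9  2  0  1  0  0  0  1  0  0  0  2  2]
 [16  7  1  0  1  1  1  0  0  0 -1 -1  0  1]
 [12  6  3  0  1  1  3  1  1  0 -1 -1  0  0]]
0.07 [259.43222634 183.41156179]
0 [259.29805645 178.93261571]
-0.07 [259.16247438 174.40652731]
```

```bash
python3 -m crank '0 0 0 0 0 0 0.7;0 0 0 0 0 0 0.9;0 0 0 0 0 0 0.9;0 0 0 0 0 0 0.9;0 0 0 0 0 0 0.9;0 0.004 0 0 0 0 0.9;0 0.008 0 0 0 0 0.9;0 0.012 0 0 0 0 0.9;0 0.016 0 0 0 0 0.9;0 0.019 0 0 0 0 0.9;0 0.019 0 0 0 0 0.9;0 0.019 0 0 0 0 0.9;0 0.019 0 0 0 0 0.9'
python3 -m crank '0 0 0 0 0 0 0.5;0 0 0 0 0 0 0.5;0 0 0 0 0 0 0.5;0 0 0 0 0 0 0.5;0 0 0 0 0 0 0.5;0 0 0 0 0 0 0.5;0 0 0 0 0 0 0.5;0 0 0 0 0 0 0.5;0 0 0 0 0 0 0.5;0 0 0 0 0 0 0.5;0 0 0 0 0 0 0.5;0 0 0 0 0 0 0.5;0 0 0 0 0 0 0.5;0 0 0 0 0 0 0.5;0 0 0 0 0 0 0.5;0 0 0 0 0 0 0.5;0 0 0 0 0 0 0.5;0 0 0 0 0 0 0.5'
cat >> h.py <<'E'
def tiprow(im):
    r=tip(im)[:18,2:];r=np.where(r>10,r,0);return (168+np.arange(18)@r.sum(1)/r.sum()).round(2)
E
python3 - <<'E'
from h import *
from station import eyes
for n in('scene0','s4','s6'):print(n,tiprow(np.load(f'pics/{n}.npz')['image']))
for i in range(3):
    c=eyes.read_camera('scene');print(tiprow(c['image']))
np.savez('pics/s7.npz',**c)
E
```

```text
t: 18.85
eef_pos: [0.5705, 0.2259, 0.1553]
tool_rot: [-0.0, -0.159, 0.987, 0.0]
contact_force: [-1.2, 0.2, 2.7]
gripper_width: 0.203
grasp_force: 20.5
t: 20.65
eef_pos: [0.5707, 0.2254, 0.1553]
tool_rot: [-0.0, -0.159, 0.987, 0.0]
contact_force: [0.0, 0.2, 0.4]
gripper_width: 0.499
grasp_force: 0.0
scene0 182.19
s4 173.68
s6 180.74
175.83
175.82
175.81
```

```bash
python3 -m crank '0 0 0 0 0 0 0.7;0 0 0 0 0 0 0.9;0 0 0 0 0 0 0.9;0 0 0 0 0 0 0.9;0 0 0 0 0 0 0.9;0 -0.003 0 0 0 0 0.9;0 -0.006 0 0 0 0 0.9;0 -0.009 0 0 0 0 0.9;0 -0.009 0 0 0 0 0.9;0 -0.009 0 0 0 0 0.9;0 -0.009 0 0 0 0 0.9'
python3 -m crank '0 0 0 0 0 0 0.5;0 0 0 0 0 0 0.5;0 0 0 0 0 0 0.5;0 0 0 0 0 0 0.5;0 0 0 0 0 0 0.5;0 0 0 0 0 0 0.5;0 0 0 0 0 0 0.5;0 0 0 0 0 0 0.5;0 0 0 0 0 0 0.5;0 0 0 0 0 0 0.5;0 0 0 0 0 0 0.5;0 0 0 0 0 0 0.5;0 0 0 0 0 0 0.5;0 0 0 0 0 0 0.5;0 0 0 0 0 0 0.5;0 0 0 0 0 0 0.5;0 0 0 0 0 0 0.5;0 0 0 0 0 0 0.5'
python3 - <<'E'
from h import *
from station import eyes
for i in range(3):
    c=eyes.read_camera('scene');print(tiprow(c['image']))
np.savez('pics/s8.npz',**c)
E
```

```text
t: 21.9
eef_pos: [0.5723, 0.2206, 0.1553]
tool_rot: [0.0, -0.159, 0.987, -0.0]
contact_force: [1.4, 0.5, -3.4]
gripper_width: 0.202
grasp_force: 20.5
t: 23.7
eef_pos: [0.5721, 0.2212, 0.1553]
tool_rot: [-0.0, -0.159, 0.987, 0.0]
contact_force: [-0.1, -1.4, -0.8]
gripper_width: 0.498
grasp_force: 0.0
179.09
178.96
179.02
```

```bash
python3 -m crank '0 0 0 0 0 0 0.7;0 0 0 0 0 0 0.9;0 0 0 0 0 0 0.9;0 0 0 0 0 0 0.9;0 0 0 0 0 0 0.9;0 0.0015 0 0 0 0 0.9;0 0.003 0 0 0 0 0.9;0 0.003 0 0 0 0 0.9;0 0.003 0 0 0 0 0.9;0 0.003 0 0 0 0 0.9'
python3 -m crank '0 0 0 0 0 0 0.5;0 0 0 0 0 0 0.5;0 0 0 0 0 0 0.5;0 0 0 0 0 0 0.5;0 0 0 0 0 0 0.5;0 0 0 0 0 0 0.5;0 0 0 0 0 0 0.5;0 0 0 0 0 0 0.5;0 0 0 0 0 0 0.5;0 0 0 0 0 0 0.5;0 0 0 0 0 0 0.5;0 0 0 0 0 0 0.5;0 0 0 0 0 0 0.5;0 0 0 0 0 0 0.5;0 0 0 0 0 0 0.5;0 0 0 0 0 0 0.5;0 0 0 0 0 0 0.5;0 0 0 0 0 0 0.5'
python3 - <<'E'
from h import *
from station import eyes
for i in range(3):
    c=eyes.read_camera('scene');print(tiprow(c['image']))
np.savez('pics/s9.npz',**c)
E
```

```text
t: 24.85
eef_pos: [0.5717, 0.2224, 0.1553]
tool_rot: [0.0, -0.159, 0.987, -0.0]
contact_force: [-0.4, -2.6, 2.8]
gripper_width: 0.202
grasp_force: 21.3
t: 26.65
eef_pos: [0.5716, 0.2225, 0.1553]
tool_rot: [-0.0, -0.159, 0.987, -0.0]
contact_force: [0.3, -0.8, -1.2]
gripper_width: 0.5
grasp_force: 0.0
177.76
177.78
177.72
```

The tilt is about −0.003 rad. I'm retreating straight up and verifying.

```bash
python3 -m crank '0 0 -0.03 0 0 0 0.5;0 0 -0.08 0 0 0 0.5;0 0 -0.14 0 0 0 0.5;0 0 -0.22 0 0 0 0.5;0 0 -0.3 0 0 0 0.5;0 0 -0.3 0 0 0 0.5;0 0 -0.3 0 0 0 0.5;0 0 -0.3 0 0 0 0.5;0 0 -0.3 0 0 0 0.5;0 0 -0.3 0 0 0 0.5;0 0 -0.3 0 0 0 0.5;0 0 -0.3 0 0 0 0.5;0 0 -0.3 0 0 0 0.5;0 0 -0.3 0 0 0 0.5;0 0 -0.3 0 0 0 0.5'
python3 - <<'E'
from h import *
from station import eyes
for i in range(3):
    c=eyes.read_camera('scene');print(tiprow(c['image']))
s=c['image'];w=eyes.read_camera('wrist')['image']
k=np.zeros((400,792,3),np.uint8);k[:384,:400]=w[:,112:];k[:330,402:792]=cv2.resize(s[120:230,140:270],None,fx=3,fy=3,interpolation=cv2.INTER_CUBIC)
cv2.imwrite('pics/f.png',k[:,:,::-1])
E
```

```text
t: 28.3
eef_pos: [0.5716, 0.2225, 0.3053]
tool_rot: [0.0, -0.159, 0.987, 0.0]
contact_force: [0.1, 0.6, -1.0]
gripper_width: 0.501
grasp_force: 0.0
177.83
177.74
177.78
```

View pics/f.png

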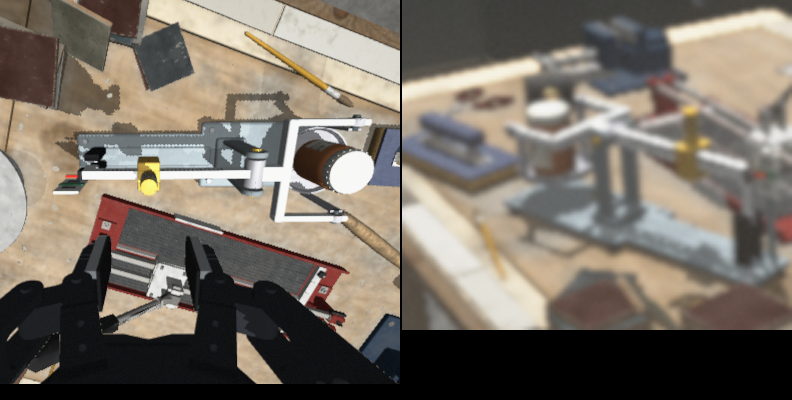

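The jar is upright in the pan, at about (335,168) in the wrist view. The red pointer is at rest near the middle of the green band at (72,178), and the gripper is clear. I'm handing in.

```bash
python3 -c "
from station import ticket
print(ticket.hand_in())"
```

```text
the job is handed in; nothing more can be done
None
```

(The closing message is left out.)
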